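# Set the stock tags to match the collar trays

## Robot

A 7-joint arm with a two-finger parallel gripper is mounted at the origin on the work surface. World frame = base frame: x ahead of the robot, y to its left, z up, the work surface at z = 0. Lengths are in m, angles in rad, forces in N, time in s.
With the tool pointing down it reaches from about 0.4 to 0.85 m from the base axis. Payload 10.4 kg.
Tool frame: the origin (TCP) lies on the centre line of the jaws, within the pads' length; the fingertips stand 17 mm ahead of it and the grasp point (between the pads) lies 2 mm behind it; z points along the fingers, y is the line along which they close (so a half turn about z gives the same grasp; the last joint's range is limited). The gripper opens to 87 mm and grips with 3 to 60 N. Pads are 19 mm wide; open, the fingers measure 117 mm over their backs; the gripper's body (75 mm by 190 mm) begins 51 mm behind the grasp point.
Start: joints at [-1.302, 0.332, -0.065, 1.46, 0.022, 1.35, -0.088], TCP at [0.18, 0.599, 0.24] pointing down, gripper open.
Joint ranges: [-2.6, 2.6], [-0.5, 2.12], [-1.47, 1.34], [0.16, 2.42], [-1.27, 4.41], [0.06, 2.06], [-2.6, 2.6]. Speed limits (rad/s): [2.22, 2.22, 2.79, 2.79, 3.14, 3.14, 3.14].

## Interface

Orientations are given as [roll, pitch, yaw] about the fixed x, y, z axes, in that order (R = Rz(yaw) Ry(pitch) Rx(roll)).
In Python, from rig import * gives the robot as it stands.
- The arm moves only by the tool send_rows, never from a script. Its argument "deltas" is a list of rows, each a list of 3 entries, a list of its own where there are three numbers: the closure, from -1 (fully open) to 1 (shut), so that 0 is half open, then the shift along the tool's x, y, z normalised to -1 to 1, where 1 is 40 cm, then the turn, a rotation vector about the tool's x, y, z normalised to -1 to 1, where 1 is 2 pi rad. A call has 1 to 5 rows; each row is the pose to reach, as a shift and turn from the pose commanded when the call began, along the tool's axes at that moment, turning the shorter way round; what a row does not reach only later rows make up. A row lasts 1/10 s, in which the tool goes at most 50 mm and 8.59 degrees, less where a joint would pass 70% of its speed; a pose out of reach is approached as far as the arm can. A call with a number of a shift or a turn outside -1 to 1 is refused whole. A call with a gripper value outside its range is refused whole. The fingers move at their own pace and stop on an object; "grip_force" is the grip in N (left out, the last holds). Time passes only in rows, so rows that repeat a pose let the fingers close. It gives the time, the measured TCP pose, the force, the opening and the grip force at its end, in the units of the state.
- observe(): the state, without advancing time (a new reading comes with each control period).
- get_image(name): name is "scene" or "side" or "wrist"; returns the picture (480x640x3 uint8, red, green, blue); there is no depth.
- get_calibration(name): a dict with "fx", "fy", "cx", "cy" (pixels), "k1" (the pictures are not rectified: a ray, as slopes to the right and down, at radius r is drawn at 1 + k1 r^2 times it, then the intrinsics apply), "rvec" (rotation vector, rad) and "tvec" (3), from world to camera coordinates, as OpenCV has them; the wrist camera has in their place "hand_eye" (4x4, takes a point from camera to tool coordinates, whose origin is the TCP and whose axes are the flange's). Camera axes: x right, y down, z forward; pixel columns grow to the right and rows downward; lengths in m; the calibration is good to about 2 mm. A picture is of the moment at which its call begins: read the wrist's pose just before it. get_calibration takes no time and is no camera call.
- hand_in(): hands the job in; it is judged then, once.
Trained networks look in the newest picture that a camera, given by its name, has taken for a name from the list of things; names that differ only in an ending like _2 or _b are one class to them, and where a whole thing is asked for, a point or a joint stands for the part that bears it (a point fixed in the world has none). Each returns a list of dicts, best first, with "p" (0 to 1); they miss things now and then, are a little off and sometimes report something else, mostly with a low value. They report only what shows in the picture. A call takes as long as a camera call.
- boxes_of(camera, label): "pixel" ([column, row] in pixels, amid what is visible of it).
- silhouettes(camera, label): "region" (480x640 bool, what is visible of it) and "pixel" ([column, row] in pixels, amid what is visible of it).
The state is a dict: "t": time; "joints": joint angles; "qd": joint speeds; "effort": joint torques, N m; "position": TCP position; "tool_rot": TCP orientation; "ft_force": force on the tool from outside, world axes, zero at the start; "wrist_torque": the same for the moment, N m; "grip_width": finger opening in m; "finger_force": force on a finger pad.
Only numpy, scipy, OpenCV 4.12 (cv2) and the standard library are available. Lean on these libraries where they do the work, as an engineer would, in place of code of your own. Each camera call takes 0.05 s, during which the arm holds its last target. There are 200 camera calls.

## Task

Each tray on the stock board has a hinged tag in front of it: gently push tags over with a fingertip, without squeezing them, until every tray with all three pockets filled shows its disc face (leaf leaning towards the tray) and every tray with any pocket empty shows its bar face (leaf leaning away from the tray). Leave the collars and everything else on the table where they are.

Things in the scene. Friction and masses are not known exactly. Their poses are not given: they have to be found in the camera images.
- tray_1: fixed open dark grey tray, 124 (x) x 46 (y) x 22 mm high, on an 8 mm plywood board that also carries the tags; three pockets along its x axis (centres at x = -40, 0, +40 mm), one collar each; floor 4 mm thick; origin at the centre of its underside. Four trays side by side 90 mm apart, x axes parallel, away from the robot; order varies. Its tag is 110 mm in front, on its -x side
- tray_2: fixed open dark grey tray, 124 (x) x 46 (y) x 22 mm high, on an 8 mm plywood board that also carries the tags; three pockets along its x axis (centres at x = -40, 0, +40 mm), one collar each; floor 4 mm thick; origin at the centre of its underside. Four trays side by side 90 mm apart, x axes parallel, away from the robot; order varies. Its tag is 110 mm in front, on its -x side
- tray_3: fixed open dark grey tray, 124 (x) x 46 (y) x 22 mm high, on an 8 mm plywood board that also carries the tags; three pockets along its x axis (centres at x = -40, 0, +40 mm), one collar each; floor 4 mm thick; origin at the centre of its underside. Four trays side by side 90 mm apart, x axes parallel, away from the robot; order varies. Its tag is 110 mm in front, on its -x side
- tray_4: fixed open dark grey tray, 124 (x) x 46 (y) x 22 mm high, on an 8 mm plywood board that also carries the tags; three pockets along its x axis (centres at x = -40, 0, +40 mm), one collar each; floor 4 mm thick; origin at the centre of its underside. Four trays side by side 90 mm apart, x axes parallel, away from the robot; order varies. Its tag is 110 mm in front, on its -x side
- stand_a: fixed brick-red tag stand, foot 34 x 46 mm, pillar 14 (x) x 40 (y) mm, carrying a hinged white leaf; origin at the centre of its underside, 8 mm above the table; x axis towards its tray, 110 mm away. Level hinge axis along y, 55 mm above the origin; its pin of radius 4 mm is the highest fixed part. Stands are 90 mm apart, their order varies
- leaf_a (a joint): leaf of stand_a: 4 mm thick, 40 mm wide, free edge 50 mm from the hinge, 30 g. 0 upright; +0.6 (stop) leans to the tray, showing the black DISC (full); -0.6 (stop) leans away from the tray, showing the black BAR (refill). Swings freely, falls to a stop once past upright. At a stop the free edge is 28 mm beside the hinge axis, 41 mm above it (104 mm above the table); under 1 N moves it
- stand_b: fixed brick-red tag stand, foot 34 x 46 mm, pillar 14 (x) x 40 (y) mm, carrying a hinged white leaf; origin at the centre of its underside, 8 mm above the table; x axis towards its tray, 110 mm away. Level hinge axis along y, 55 mm above the origin; its pin of radius 4 mm is the highest fixed part. Stands are 90 mm apart, their order varies
- leaf_b (a joint): leaf of stand_b: 4 mm thick, 40 mm wide, free edge 50 mm from the hinge, 30 g. 0 upright; +0.6 (stop) leans to the tray, showing the black DISC (full); -0.6 (stop) leans away from the tray, showing the black BAR (refill). Swings freely, falls to a stop once past upright. At a stop the free edge is 28 mm beside the hinge axis, 41 mm above it (104 mm above the table); under 1 N moves it
- stand_c: fixed brick-red tag stand, foot 34 x 46 mm, pillar 14 (x) x 40 (y) mm, carrying a hinged white leaf; origin at the centre of its underside, 8 mm above the table; x axis towards its tray, 110 mm away. Level hinge axis along y, 55 mm above the origin; its pin of radius 4 mm is the highest fixed part. Stands are 90 mm apart, their order varies
- leaf_c (a joint): leaf of stand_c: 4 mm thick, 40 mm wide, free edge 50 mm from the hinge, 30 g. 0 upright; +0.6 (stop) leans to the tray, showing the black DISC (full); -0.6 (stop) leans away from the tray, showing the black BAR (refill). Swings freely, falls to a stop once past upright. At a stop the free edge is 28 mm beside the hinge axis, 41 mm above it (104 mm above the table); under 1 N moves it
- stand_d: fixed brick-red tag stand, foot 34 x 46 mm, pillar 14 (x) x 40 (y) mm, carrying a hinged white leaf; origin at the centre of its underside, 8 mm above the table; x axis towards its tray, 110 mm away. Level hinge axis along y, 55 mm above the origin; its pin of radius 4 mm is the highest fixed part. Stands are 90 mm apart, their order varies
- leaf_d (a joint): leaf of stand_d: 4 mm thick, 40 mm wide, free edge 50 mm from the hinge, 30 g. 0 upright; +0.6 (stop) leans to the tray, showing the black DISC (full); -0.6 (stop) leans away from the tray, showing the black BAR (refill). Swings freely, falls to a stop once past upright. At a stop the free edge is 28 mm beside the hinge axis, 41 mm above it (104 mm above the table); under 1 N moves it
- collar_1: loose white printed collar, diameter 31 mm, 26 mm high, standing in a pocket of a tray, its top about 38 mm above the table; origin at the centre of its underside. Leave it
- collar_2: loose white printed collar, diameter 31 mm, 26 mm high, standing in a pocket of a tray, its top about 38 mm above the table; origin at the centre of its underside. Leave it
- collar_3: loose white printed collar, diameter 31 mm, 26 mm high, standing in a pocket of a tray, its top about 38 mm above the table; origin at the centre of its underside. Leave it
- collar_4: loose white printed collar, diameter 31 mm, 26 mm high, standing in a pocket of a tray, its top about 38 mm above the table; origin at the centre of its underside. Leave it
- collar_5: loose white printed collar, diameter 31 mm, 26 mm high, standing in a pocket of a tray, its top about 38 mm above the table; origin at the centre of its underside. Leave it
- collar_6: loose white printed collar, diameter 31 mm, 26 mm high, standing in a pocket of a tray, its top about 38 mm above the table; origin at the centre of its underside. Leave it
- collar_7: loose white printed collar, diameter 31 mm, 26 mm high, standing in a pocket of a tray, its top about 38 mm above the table; origin at the centre of its underside. Leave it
- collar_8: loose white printed collar, diameter 31 mm, 26 mm high, standing in a pocket of a tray, its top about 38 mm above the table; origin at the centre of its underside. Leave it
- gear: loose brick-red gear, diameter 44 mm, 16 mm high, lying on the board among the tags; origin at the centre of its underside. Leave it
- bracket: loose black comb-shaped bracket, about 40 x 34 x 30 mm, on the board among the tags; origin at the centre of its underside. Leave it
- screw_jar: loose clear jar with steel cap, diameter 40 mm, 55 mm high, at the end of the board; origin at the centre of its underside. Leave it
- pencil: loose yellow pencil, about 180 mm long, 7 mm thick, lying at the end of the board; origin at the underside of its middle. Leave it

How it is judged:
At the end, for the whole second after the job is handed in: Every leaf in front of a full tray (three collars) rests beyond +0.5 rad, every leaf in front of a tray with an empty pocket rests below -0.5 rad, all leaves slower than 0.3 rad/s, and no collar or other loose thing is more than 20 mm from where it began ((((horizontal distance between stand_a and tray_1 below 0.125 m or horizontal distance between stand_a and tray_2 below 0.125 m) and value of joint leaf_a above 0.5 rad) or (not (horizontal distance between stand_a and tray_1 below 0.125 m or horizontal distance between stand_a and tray_2 below 0.125 m) and value of joint leaf_a below -0.5 rad)) and velocity of joint leaf_a between -0.3 and 0.3 rad/s and (((horizontal distance between stand_b and tray_1 below 0.125 m or horizontal distance between stand_b and tray_2 below 0.125 m) and value of joint leaf_b above 0.5 rad) or (not (horizontal distance between stand_b and tray_1 below 0.125 m or horizontal distance between stand_b and tray_2 below 0.125 m) and value of joint leaf_b below -0.5 rad)) and velocity of joint leaf_b between -0.3 and 0.3 rad/s and (((horizontal distance between stand_c and tray_1 below 0.125 m or horizontal distance between stand_c and tray_2 below 0.125 m) and value of joint leaf_c above 0.5 rad) or (not (horizontal distance between stand_c and tray_1 below 0.125 m or horizontal distance between stand_c and tray_2 below 0.125 m) and value of joint leaf_c below -0.5 rad)) and velocity of joint leaf_c between -0.3 and 0.3 rad/s and (((horizontal distance between stand_d and tray_1 below 0.125 m or horizontal distance between stand_d and tray_2 below 0.125 m) and value of joint leaf_d above 0.5 rad) or (not (horizontal distance between stand_d and tray_1 below 0.125 m or horizontal distance between stand_d and tray_2 below 0.125 m) and value of joint leaf_d below -0.5 rad)) and velocity of joint leaf_d between -0.3 and 0.3 rad/s and distance of each of collar_1, collar_2, collar_3, collar_4, collar_5, collar_6, collar_7, collar_8, gear, bracket, screw_jar, pencil from where it was at the start of the episode below 0.02 m); the robot touches nothing.
It fails at once if a collar or any other loose thing is lifted, carried or pushed more than 20 mm (distance of any of collar_1, collar_2, collar_3, collar_4, collar_5, collar_6, collar_7, collar_8, gear, bracket, screw_jar, pencil from where it was at the start of the episode above 0.02 m).
It fails at once if a tag is squeezed or pressed with more than 20 N (contact force between any of the arm, the fingers and stand_a above 20 N or contact force between any of the arm, the fingers and stand_b above 20 N or contact force between any of the arm, the fingers and stand_c above 20 N or contact force between any of the arm, the fingers and stand_d above 20 N).
It also fails if it takes over 48 s, if anything falls off the work surface, if the arm or the gripper's body presses on something with over 40 N, if the wrist force passes 120 N, or if a joint passes its speed limit or range.

## Working session

There is one attempt and no reset: what is moved stays moved. The work goes in short steps, Python scripts to look and compute and a tool call to move; the robot and the scene stay as the last step left them, time stands still between calls to the robot, and variables do not carry over. Pictures are saved under pics/ and viewed, at most 10 in all, crops included, and the job is handed in when it is done.

Besides the shell and the picture viewer there is one more tool, called as name(argument=value, ...), one argument or row to a line, values as JSON. send_rows: Moves the arm, as the interface text tells. Scaled input: -1 to 1 covers 40 cm each way for a shift and 2 pi rad each way for a turn. Its arguments: {"type":"object","properties":{"deltas":{"type":"array"},"grip_force":{"type":"number"}},"required":["deltas"]}

```bash
mkdir -p pics; python3 - <<'E'
from rig import *
import cv2
o=observe();print(o['t'],o['position'],o['tool_rot'],o['grip_width'])
for c in("scene","side"):
    cv2.imwrite(f"pics/{c}0.png",get_image(c)[:,:,::-1]);print(c,get_calibration(c))
    for l in("stand_a","tray_1","collar_1","leaf_a"):
        print(l,[([int(x) for x in d['pixel']],round(float(d['p']),2)) for d in boxes_of(c,l)])
E
```

```text
0.0 [0.17967772 0.59823494 0.23873703] [-3.14016753e+00  3.87434957e-05  2.84980866e+00] 0.08705616296304808
scene {'fx': 500.3345074047478, 'fy': 500.3345074047478, 'cx': 322.85301994420587, 'cy': 235.99191385540695, 'k1': -0.07691662676510477, 'rvec': array([ 1.49756195,  1.99876552, -0.89401681]), 'tvec': array([ 0.15079352, -0.37117325,  1.20555769])}
stand_a [([365, 202], 0.92), ([422, 224], 0.65), ([250, 195], 0.59), ([307, 196], 0.57)]
tray_1 [([230, 257], 0.81), ([411, 313], 0.72), ([307, 179], 0.69), ([287, 268], 0.68), ([356, 283], 0.59)]
collar_1 [([418, 281], 0.92), ([217, 270], 0.92), ([413, 303], 0.9), ([418, 261], 0.85), ([356, 249], 0.82), ([346, 291], 0.6), ([239, 232], 0.59)]
leaf_a [([306, 174], 0.84), ([364, 185], 0.75), ([245, 180], 0.74), ([424, 210], 0.54)]
side {'fx': 510.1895515715255, 'fy': 510.1895515715255, 'cx': 315.18871255780687, 'cy': 242.06784876008476, 'k1': -0.05150300561078851, 'rvec': array([ 0.0506589 , -2.81426632,  1.37141236]), 'tvec': array([0.62747229, 0.06144156, 0.97506736])}
stand_a [([362, 268], 0.9), ([354, 236], 0.83), ([350, 315], 0.82), ([340, 212], 0.57), ([362, 258], 0.56), ([314, 220], 0.28)]
tray_1 [([285, 330], 0.84), ([295, 256], 0.71), ([293, 233], 0.7), ([287, 295], 0.61), ([348, 295], 0.44)]
collar_1 [([262, 315], 0.9), ([316, 281], 0.79), ([275, 222], 0.73), ([291, 320], 0.71), ([272, 281], 0.67), ([314, 314], 0.65), ([312, 221], 0.5)]
leaf_a [([359, 256], 0.93), ([338, 201], 0.62), ([360, 231], 0.55), ([349, 294], 0.51)]
```

View pics/scene0.png

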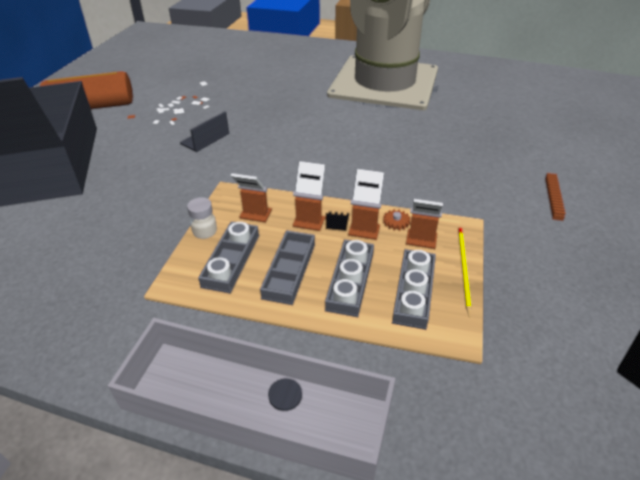

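View pics/side0.png

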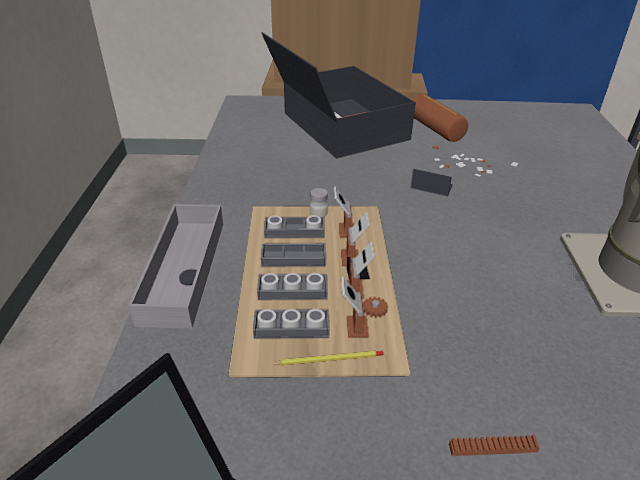

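```bash
cat > h.py <<'E'
from rig import *
import numpy as np, cv2
from scipy.optimize import least_squares
def proj(c,P):
    C=get_calibration(c);R=cv2.Rodrigues(C['rvec'])[0]
    q=np.atleast_2d(P)@R.T+C['tvec'];s=q[:,:2]/q[:,2:]
    s=s*(1+C['k1']*(s**2).sum(1,keepdims=True));return s*C['fx']+[C['cx'],C['cy']]
def W(p,L): # board frame: x toward trays, y across, origin mid of tray row, z absolute
    L=np.atleast_2d(np.array(L,float));c,s=np.cos(p[2]),np.sin(p[2])
    return np.c_[p[0]+c*L[:,0]-s*L[:,1],p[1]+s*L[:,0]+c*L[:,1],L[:,2]]
E
python3 - <<'E'
from h import *
L=[(x,y,.027) for y in(.045,.135) for x in(-.04,0,.04)]+[(-.04,-.135,.027),(.04,-.135,.027)]
det={}
for c in("scene","side"):
    get_image(c);det[c]=np.array([d['pixel'] for d in boxes_of(c,"collar_1") if d['p']>.4])
def res(p,full=0):
    r=[]
    for c in det:
        u=proj(c,W(p,L));D=np.linalg.norm(det[c][:,None]-u[None],axis=2);r+=list(np.minimum(D.min(1),25))
    return np.array(r)
best=min((least_squares(res,[x,y,a]) for x in(.5,.6,.7) for y in(-.1,0,.1,.2) for a in(-.3,0,.3)),key=lambda s:s.cost)
p=best.x;print(p,res(p).round(1));np.save("p.npy",p)
print("hinges",W(p,[(-.11,y,.063) for y in(-.135,-.045,.045,.135)]).round(4))
ang=[.6,-.6,-.6,.6];ims=[]
for c,(a,b,w,h) in dict(scene=(190,150,300,180),side=(230,180,180,180)).items():
    im=get_image(c)[:,:,::-1].copy();im=cv2.resize(im[b:b+h,a:a+w],None,fx=3 if c=="scene" else 3,fy=3,interpolation=2)
    f=lambda P:((proj(c,P)-[a,b]+.5)*3).astype(int)
    for q in f(W(p,[(x,y,.038) for x,y,_ in L])):cv2.circle(im,q.tolist(),2,(0,0,255),-1)
    for y,t in zip((-.135,-.045,.045,.135),ang):
        e=-.11+.05*np.sin(t);z=.063+.05*np.cos(t)
        cv2.polylines(im,[f(W(p,[(-.11,y-.02,.063),(-.11,y+.02,.063),(e,y+.02,z),(e,y-.02,z)]))],True,(0,255,0),1)
    if c=="scene": im=cv2.resize(im,(800,480))
    cv2.imwrite(f"pics/o_{c}.png",im)
E
```

```text
Traceback (most recent call last):
  File "h.py", line 5, in proj
    C=get_calibration(c);R=cv2.Rodrigues(C['rvec'])[0]
ValueError: time passes only in moves, steps and waits
```

```bash
sed -i 's/^def proj/CAL={c:get_calibration(c) for c in("scene","side")}\ndef proj/; s/C=get_calibration(c);/C=CAL[c];/' h.py
python3 - <<'E'
from h import *
L=[(x,y,.027) for y in(.045,.135) for x in(-.04,0,.04)]+[(-.04,-.135,.027),(.04,-.135,.027)]
det={};im0={}
for c in("scene","side"):
    im0[c]=get_image(c);det[c]=np.array([d['pixel'] for d in boxes_of(c,"collar_1") if d['p']>.4])
def res(p):
    r=[]
    for c in det:
        u=proj(c,W(p,L));D=np.linalg.norm(det[c][:,None]-u[None],axis=2);r+=list(np.minimum(D.min(1),25))
    return np.array(r)
best=min((least_squares(res,[x,y,a]) for x in(.5,.6,.7) for y in(-.1,0,.1,.2) for a in(-.3,0,.3)),key=lambda s:s.cost)
p=best.x;print(p,res(p).round(1));np.save("p.npy",p)
print("hinges",W(p,[(-.11,y,.063) for y in(-.135,-.045,.045,.135)]).round(4))
ang=[.6,-.6,-.6,.6]
for c,(a,b,w,h) in dict(scene=(190,150,260,180),side=(230,180,180,180)).items():
    im=im0[c][:,:,::-1];im=cv2.resize(im[b:b+h,a:a+w],None,fx=3,fy=3,interpolation=2)
    f=lambda P:((proj(c,P)-[a,b]+.5)*3).astype(np.int32)
    for q in f(W(p,[(x,y,.038) for x,y,_ in L])):cv2.circle(im,q.tolist(),2,(0,0,255),-1)
    for y,t in zip((-.135,-.045,.045,.135),ang):
        e=-.11+.05*np.sin(t);z=.063+.05*np.cos(t)
        cv2.polylines(im,[f(W(p,[(-.11,y-.02,.063),(-.11,y+.02,.063),(e,y+.02,z),(e,y-.02,z)]))],True,(0,255,0),1)
    cv2.imwrite(f"pics/o_{c}.png",im)
E
```

```text
[0.66703127 0.0328318  0.04878337] [2.  3.4 1.7 1.7 1.6 2.4 4.  5.8 1.3 0.7 2.5 1.  2.5 3.2 2.3]
hinges [[ 0.5637 -0.1074  0.063 ]
 [ 0.5594 -0.0175  0.063 ]
 [ 0.555   0.0724  0.063 ]
 [ 0.5506  0.1623  0.063 ]]
```

View pics/o_scene.png

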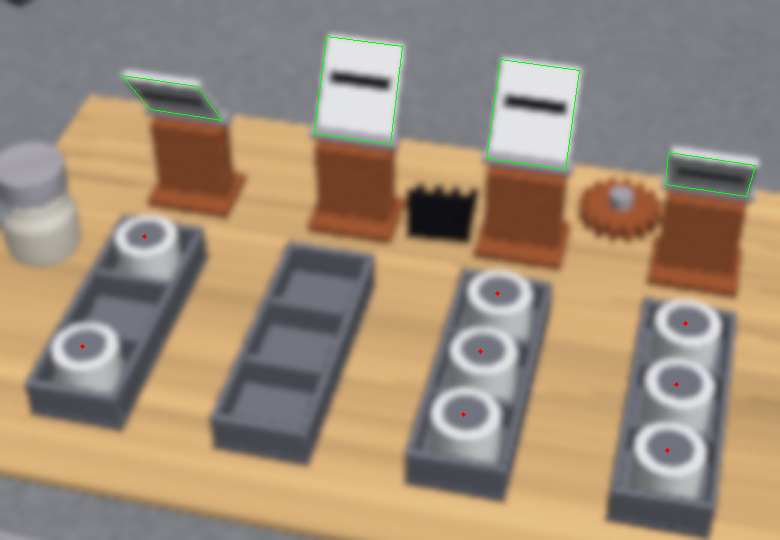

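View pics/o_side.png

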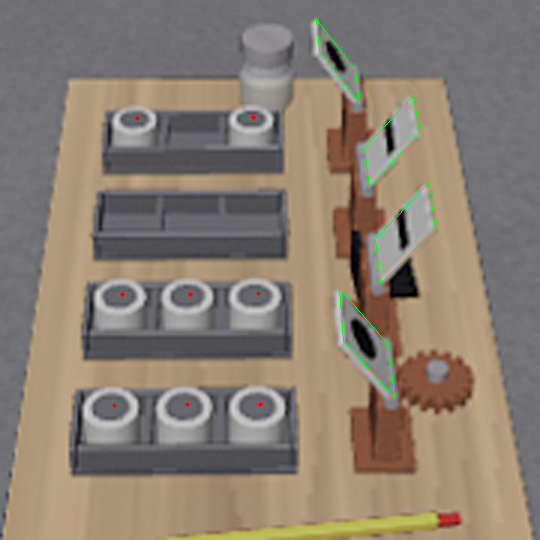

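The overlay matches to about 2 mm. In the scene picture, left to right, tray 1 has an empty middle pocket and tag disc (150,95), tray 2 is empty with its tag on bar, tray 3 is full with its tag on bar (535,110), and tray 4 is full with its tag on disc. So two tags need flipping: the one at y=-0.107 towards the robot and the one at y=+0.072 towards its tray.

send_rows(
  deltas=[
    [1,[-0.8,-0.734,0],[0,0,-0.054]],
    [1,[-0.8,-0.734,0],[0,0,-0.054]],
    [1,[-0.8,-0.734,0],[0,0,-0.054]],
    [1,[-0.8,-0.734,0],[0,0,-0.054]],
    [1,[-0.8,-0.734,0],[0,0,-0.054]],
  ],
  grip_force=5,
)

```text
t: 1.4
position: [0.3084, 0.3819, 0.2398]
tool_rot: [3.141, 0.0, -3.094]
ft_force: [1.5, 0.7, 0.7]
grip_width: 0.0551
finger_force: 0.0
```

```bash
cat >> h.py <<'E'
def need(targets):
    from scipy.spatial.transform import Rotation as Ro
    o=observe();R=Ro.from_euler('xyz',o['tool_rot']);print(o['t'],np.round(o['position'],4),np.round(o['tool_rot'],3),round(o['grip_width'],4),np.round(o['ft_force'],1))
    p=np.load('p.npy');G=Ro.from_euler('xyz',[np.pi,0,np.pi+p[2]])
    print('turn',((R.inv()*G).as_rotvec()/(2*np.pi)).round(4))
    for L in targets: print(L,(R.inv().apply(W(p,[L])[0]-o['position'])/.4).round(3))
E
python3 -c "
from h import *
need([(-.17,.045,.239),(-.17,.045,.102),(-.09,.045,.102)])"
```

```text
1.4 [0.3084 0.3819 0.2398] [ 3.141  0.    -3.094] 0.0551 [1.5 0.7 0.7]
turn [ 0.0001  0.     -0.0002]
(-0.17, 0.045, 0.239) [-0.429 -0.802  0.001]
(-0.17, 0.045, 0.102) [-0.429 -0.802  0.344]
(-0.09, 0.045, 0.102) [-0.629 -0.802  0.344]
```

send_rows(
  deltas=[
    [1,[-0.42,-0.79,0],[0,0,0]],
    [1,[-0.42,-0.79,0],[0,0,0]],
    [1,[-0.42,-0.79,0],[0,0,0]],
    [1,[-0.42,-0.79,0],[0,0,0]],
    [1,[-0.42,-0.79,0],[0,0,0]],
  ],
)

```text
t: 1.9
position: [0.436, 0.1669, 0.2399]
tool_rot: [3.141, 0.001, -3.094]
ft_force: [1.3, 0.4, -0.0]
grip_width: 0.0148
finger_force: 0.0
```

```bash
python3 -c "
from h import *
need([(-.17,.045,.239),(-.17,.045,.102),(-.09,.045,.102)])"
```

```text
1.9 [0.436  0.1669 0.2399] [ 3.141e+00  1.000e-03 -3.094e+00] 0.0148 [ 1.3  0.4 -0. ]
turn [ 0.0001  0.0001 -0.0002]
(-0.17, 0.045, 0.239) [-0.136 -0.25   0.002]
(-0.17, 0.045, 0.102) [-0.136 -0.251  0.345]
(-0.09, 0.045, 0.102) [-0.336 -0.25   0.345]
```

send_rows(
  deltas=[
    [1,[-0.07,-0.13,0],[0,0,0]],
    [1,[-0.13,-0.25,0.05],[0,0,0]],
    [1,[-0.13,-0.25,0.16],[0,0,0]],
    [1,[-0.13,-0.25,0.27],[0,0,0]],
    [1,[-0.13,-0.25,0.345],[0,0,0]],
  ],
)

```text
t: 2.4
position: [0.491, 0.0703, 0.0989]
tool_rot: [-3.141, -0.002, -3.096]
ft_force: [-1.1, 0.9, 0.8]
grip_width: 0.0007
finger_force: 0.0
```

```bash
python3 -c "
from h import *
need([(-.17,.045,.102),(-.11,.045,.102),(-.13,.045,.26)])"
```

```text
2.4 [0.491  0.0703 0.0989] [-3.141e+00 -2.000e-03 -3.096e+00] 0.0007 [-1.1  0.9  0.8]
turn [-0.0001 -0.0003 -0.0005]
(-0.17, 0.045, 0.102) [-0.01  -0.003 -0.008]
(-0.11, 0.045, 0.102) [-0.16  -0.002 -0.008]
(-0.13, 0.045, 0.26) [-0.109 -0.002 -0.403]
```

send_rows(
  deltas=[
    [1,[-0.02,0,-0.01],[0,0,0]],
    [1,[-0.04,0,-0.01],[0,0,0]],
    [1,[-0.06,0,-0.01],[0,0,0]],
    [1,[-0.08,0,-0.01],[0,0,0]],
    [1,[-0.1,0,-0.01],[0,0,0]],
  ],
)

```text
t: 2.9
position: [0.5334, 0.0737, 0.1067]
tool_rot: [3.141, 0.002, -3.094]
ft_force: [-0.2, -1.0, -0.4]
grip_width: 0.0009
finger_force: 0.1
```

send_rows(
  deltas=[
    [1,[-0.02,0,0],[0,0,0]],
    [1,[-0.04,0,0],[0,0,0]],
    [1,[-0.06,0,0],[0,0,0]],
    [1,[-0.065,0,0],[0,0,0]],
    [1,[-0.065,0,0],[0,0,0]],
  ],
)

```text
t: 3.4
position: [0.5581, 0.0744, 0.1054]
tool_rot: [-3.141, -0.0, -3.094]
ft_force: [-0.4, 0.4, 0.3]
grip_width: 0.0003
finger_force: 0.0
```

```bash
python3 - <<'E'
from h import *
im=get_image("side")[:,:,::-1]
cv2.imwrite("pics/s1.png",cv2.resize(im[150:380,200:500],None,fx=2,fy=2))
need([(-.11,.045,.102),(-.17,.045,.17),(-.03,-.135,.2)])
E
```

```text
3.45 [0.5578 0.0744 0.1054] [-3.141 -0.    -3.094] 0.0004 [-0.4 -0.6 -0.1]
turn [-0.     -0.0001 -0.0002]
(-0.11, 0.045, 0.102) [ 0.007 -0.005  0.008]
(-0.17, 0.045, 0.17) [ 0.157 -0.005 -0.161]
(-0.03, -0.135, 0.2) [-0.193 -0.454 -0.237]
```

View pics/s1.png

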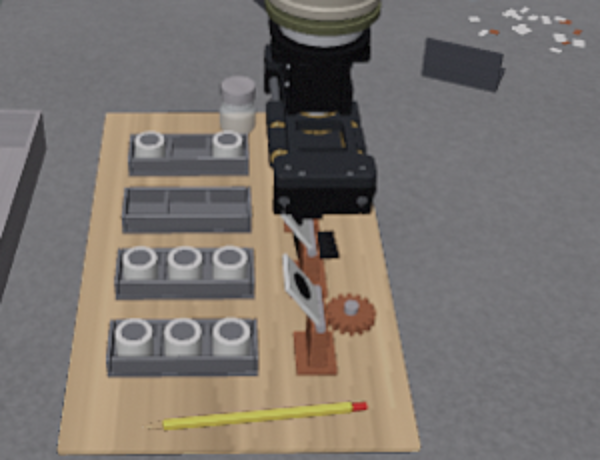

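The leaf at (298,232) now leans to its tray. Next I retreat up and go to the tray side of the first tag.

send_rows(
  deltas=[
    [1,[0.05,0,-0.02],[0,0,0]],
    [1,[0.05,0,-0.12],[0,0,0]],
    [1,[0.05,0,-0.24],[0,0,0]],
    [1,[-0.04,-0.08,-0.25],[0,0,0]],
    [1,[-0.12,-0.17,-0.25],[0,0,0]],
  ],
)

```text
t: 3.95
position: [0.6108, 0.0103, 0.2086]
tool_rot: [3.139, 0.005, -3.089]
ft_force: [-0.0, 0.5, -0.0]
grip_width: 0.0007
finger_force: 0.0
```

```bash
python3 -c "
from h import *
need([(-.045,-.135,.2),(-.045,-.135,.104),(-.11,-.135,.104)])"
```

```text
3.95 [0.6108 0.0103 0.2086] [ 3.139  0.005 -3.089] 0.0007 [-0.   0.5 -0. ]
turn [0.0004 0.0008 0.0005]
(-0.045, -0.135, 0.2) [-0.03  -0.288  0.021]
(-0.045, -0.135, 0.104) [-0.028 -0.289  0.261]
(-0.11, -0.135, 0.104) [ 0.134 -0.288  0.26 ]
```

send_rows(
  deltas=[
    [1,[-0.03,-0.12,0.02],[0,0,0]],
    [1,[-0.03,-0.24,0.02],[0,0,0]],
    [1,[-0.03,-0.285,0.08],[0,0,0]],
    [1,[-0.03,-0.285,0.18],[0,0,0]],
    [1,[-0.03,-0.285,0.255],[0,0,0]],
  ],
)

```text
t: 4.45
position: [0.6255, -0.1053, 0.1017]
tool_rot: [3.141, -0.001, -3.096]
ft_force: [-0.0, 0.4, 0.2]
grip_width: 0.0007
finger_force: 0.0
```

```bash
python3 -c "
from h import *
need([(-.045,-.135,.104),(-.11,-.135,.104)])"
```

```text
4.45 [ 0.6255 -0.1053  0.1017] [ 3.141e+00 -1.000e-03 -3.096e+00] 0.0007 [-0.   0.4  0.2]
turn [ 0.     -0.0002 -0.0005]
(-0.045, -0.135, 0.104) [-0.008  0.002 -0.006]
(-0.11, -0.135, 0.104) [ 0.155  0.002 -0.006]
```

send_rows(
  deltas=[
    [1,[0.02,0,-0.006],[0,0,0]],
    [1,[0.04,0,-0.006],[0,0,0]],
    [1,[0.06,0,-0.006],[0,0,0]],
    [1,[0.08,0,-0.006],[0,0,0]],
    [1,[0.1,0,-0.006],[0,0,0]],
  ],
)

```text
t: 4.95
position: [0.5864, -0.1063, 0.1073]
tool_rot: [3.141, 0.002, -3.094]
ft_force: [-0.2, -0.1, -0.1]
grip_width: 0.0005
finger_force: 0.0
```

send_rows(
  deltas=[
    [1,[0.02,0,0],[0,0,0]],
    [1,[0.04,0,0],[0,0,0]],
    [1,[0.06,0,0],[0,0,0]],
    [1,[0.065,0,0],[0,0,0]],
    [1,[0.065,0,0],[0,0,0]],
  ],
)

```text
t: 5.45
position: [0.5605, -0.1075, 0.1061]
tool_rot: [3.141, 0.0, -3.094]
ft_force: [1.3, -0.7, 0.9]
grip_width: 0.0006
finger_force: 0.0
```

send_rows(
  deltas=[
    [1,[-0.05,0,-0.02],[0,0,0]],
    [1,[-0.05,0,-0.12],[0,0,0]],
    [1,[-0.05,0,-0.24],[0,0,0]],
    [1,[-0.05,0,-0.36],[0,0,0]],
    [1,[-0.05,0,-0.36],[0,0,0]],
  ],
)

```text
t: 5.95
position: [0.5834, -0.1075, 0.2568]
tool_rot: [-3.141, 0.01, -3.094]
ft_force: [0.8, 0.0, 0.0]
grip_width: 0.0004
finger_force: 0.0
```

```bash
python3 - <<'E'
from h import *
a=get_image("side")[150:380,220:420,::-1];b=get_image("scene")[140:370,180:480,::-1]
cv2.imwrite("pics/s2.png",cv2.resize(np.hstack([a,b]),None,fx=1.6,fy=1.6))
need([])
E
```

```text
6.05 [ 0.5812 -0.1066  0.2508] [ 3.142e+00  2.000e-03 -3.094e+00] 0.0004 [-0.9 -0.  -0.5]
turn [ 0.      0.0003 -0.0002]
```

View pics/s2.png

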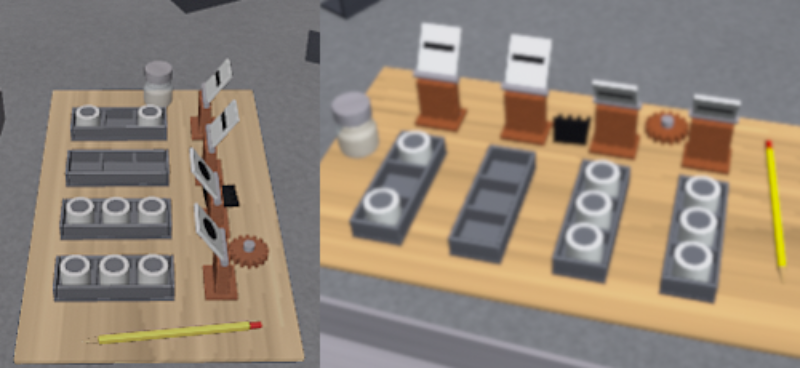

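Both leaves in front of the trays with empty pockets show bars, at (440,45) and (528,50). Both leaves in front of full trays lean to the trays, at (615,95) and (715,105). Nothing else has moved and the arm is clear.

```bash
python3 -c "
from rig import *
print(hand_in())"
```

```text
the job is handed in; nothing more can be done
None
```

I flipped two tags and handed the job in: the last picture shows both full trays on disc, both trays with empty pockets on bar, and nothing else moved; no verdict was returned.

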